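# Change the extruder barrel in its sprung V-cradle

## Robot

A 7-joint arm with a two-finger parallel gripper is mounted at the origin on the work surface. World frame = base frame: x ahead of the robot, y to its left, z up, the work surface at z = 0. Lengths are in m, angles in rad, forces in N, time in s.
With the tool pointing down it reaches from about 0.4 to 0.925 m from the base axis. Payload 4.1 kg.
Tool frame: the origin (TCP) lies at the very end of the fingers, on their centre line; the grasp point (between the pads) lies env.pinch_z behind it (env.pinch_z is the distance from the TCP to the grasp point, in m); z points along the fingers, x is the direction in which the jaws open and shut, and the axes are right-handed (so a half turn about z gives the same grasp; the last joint's range is limited). The gripper opens to 85 mm and grips with 20 to 120 N. Pads are 22 mm wide; open, the fingers measure 114 mm over their backs; the gripper's body (76 mm by 85 mm) begins 54 mm behind the grasp point. The pads swing forward as they close: fully open they stand 13 mm farther back than shut.
Start: joints at [1.001, 0.398, 0.045, 1.537, -0.019, 1.207, -0.051], TCP at [0.295, -0.579, 0.231] pointing down, gripper open.
Joint ranges: [-2.82, 2.82], [-0.49, 2.23], [-1.37, 1.46], [0, 2.46], [-1.36, 4.5], [0.23, 2], [-2.94, 2.94]. Speed limits (rad/s): [2.57, 2.57, 3.14, 3.14, 3.14, 3.14, 3.14].

## Interface

Orientations are given as a 3x3 rotation matrix whose columns are the frame's x, y, z axes.
In Python, from bench import env, imaging, workorder gives the robot as it stands.
- The arm moves only by the shell command python3 -m jog 'ROWS' [FORCE]. ROWS is a JSON object of lists of equal length, an entry for each row: "fingers": the closure, from 0 (fully open) to 1 (shut); "translation": the shift along the tool's x, y, z in mm, a list of three; "turn": the turn, a rotation vector about the tool's x, y, z in degrees, a list of three. A call has exactly 5 rows; each row shifts and turns the commanded pose from where the row before left it, along the tool's axes as they then stand; what a row does not reach is not made up. A row lasts 1/12 s, in which the tool goes at most 41.7 mm and 7.16 degrees, less where a joint would pass 70% of its speed; a pose out of reach is approached as far as the arm can. A call with a gripper value outside its range is refused whole. The fingers move at their own pace and stop on an object; FORCE is the grip in N (left out, the last holds). Time passes only in rows, so rows that do not move let the fingers close, or fill a call up. It gives the time, the measured TCP pose, the force and the opening at its end, in the units of the state.
- env.get_obs(): the state, without advancing time (a new reading comes with each control period).
- imaging.read_camera(name): name is "scene" or "side" or "wrist"; returns the picture (480x640x3 uint8, red, green, blue); there is no depth.
- imaging.calibration(name): a dict with "fx", "fy", "cx", "cy" (pixels), "rvec" (rotation vector, rad) and "tvec" (3), from world to camera coordinates, as OpenCV has them. Camera axes: x right, y down, z forward; pixel columns grow to the right and rows downward; lengths in m; the calibration is good to about 2 mm. A picture is of the moment at which its call begins: read the wrist's pose just before it. calibration takes no time and is no camera call; for the wrist camera it gives the pose at the moment of the call.
- workorder.finish_job(): hands the job in, once; it reports no verdict.
The state is a dict: "t": time; "q": joint angles; "qd": joint speeds; "effort": joint torques, N m; "ee_pos": TCP position; "tool_rot": TCP orientation; "force": force on the tool from outside, world axes, zero at the start; "wrist_torque": the same for the moment, N m; "opening": finger opening in m.
Only numpy, scipy, OpenCV 4.12 (cv2) and the standard library are available. Lean on these libraries where they do the work, as an engineer would, in place of code of your own. Each camera call takes 0.05 s, during which the arm holds its last target. There are 200 camera calls.

## Task

Change the incense extruder's barrel: lift the worn dark steel barrel out of the green V-cradle and lay it in the free place of the wooden return rack, its red nose pointing the same way as the barrel already there, and let go of it. Then take the brass barrel from the blue rest, seat it midway along the cradle with its red nose towards the green end plate, and press it down, bearing on both sides of the V at both ends, until the sprung cradle has sunk at least half of its 10 mm travel; finish while still holding it down like that. Leave everything else where it is.

Things in the scene. Friction and masses are not known exactly. Their poses are not given: they have to be found in the camera images.
- worn_mid (a point): centre of the worn barrel, dark steel: cylinder 36 mm in diameter and 120 mm long, about 0.3 kg, with a red conical nose of 22 mm diameter sticking out 24 mm at one end and a narrow black band at the other; the point is on its axis, half-way along the cylinder; x axis along the barrel towards the nose (it may roll about x); at the start it lies in the cradle
- worn_nose (a point): tip of the worn barrel's nose, 84 mm from its centre
- worn: the worn barrel as a body, origin and axes as worn_mid
- fresh_mid (a point): centre of the fresh barrel, brass: cylinder 36 mm in diameter and 120 mm long, about 0.3 kg, with a red conical nose of 22 mm diameter sticking out 24 mm at one end and a narrow black band at the other; point and axes as for the worn barrel; at the start it lies in the blue rest, with its axis 55 mm above the table
- fresh_nose (a point): tip of the fresh barrel's nose, 84 mm from its centre
- fresh: the fresh barrel as a body, origin and axes as fresh_mid
- cradle_seat (a point): where the centre of a barrel seated in the cradle lies: 75 mm above the table with the cradle up (the point sinks with the cradle). x axis horizontal, along the V towards the green end plate; z up. The cradle is a 90 degree V facing up, made of two short vees with a 60 mm gap for fingers between them. A barrel held firmly 1 mm off to one side bears on that side's pads only; one that lies freely and is pressed on its top bears on all four
- cradle_base: green base plate of the cradle, fixed; origin on the table under the seat, axes as the seat's. The vees are 24 mm long, centred 42 mm before and behind the seat; their upper edges lie 2 mm below the seated axis, 46 mm apart; the floor in the gap is 37 mm below that axis. The end plate (88 mm high, 90 mm wide) stands 116 mm from the seat, 32 mm past a centred barrel's nose tip
- cradle (a joint): how far the sprung cradle is pressed down, 0 (up, also with a barrel just lying in it) to 0.010 m (on its stop); with a barrel in it, pressing takes about 2 to 3 N to start and 1 N more per mm
- rack_free (a point): free place of the wooden return rack: where the centre of a barrel lying in it should be, 55 mm above the table. x axis horizontal along the place, the way the noses must point. Two wooden vees shaped and spaced like the cradle's (60 mm gap); the rack board lies 45 mm below the axis. The stored barrel's place is parallel, 110 mm away
- rest: blue plastic rest in which the fresh barrel lies, 130 x 75 mm, vees like the rack's; origin under its centre on the table, x axis towards the barrel's nose
- wrench: steel combination wrench lying flat, about 110 mm long; bystander; origin under its middle
- oil: upright oil bottle with red cap, 56 mm diameter, 90 mm tall; bystander; origin at the centre of its underside
- dye_bowl: small steel bowl, 90 mm across, 45 mm high; bystander; origin at the centre of its underside
- jar: upright jar with yellow cap, 60 mm diameter, 75 mm tall; bystander; origin at the centre of its underside
- stored_mid (a point): centre of a second dark steel barrel (same shape as the worn one) that already lies in the return rack; x axis along the barrel towards its red nose; bystander
Mind the look-alikes: they are no part of the job. Leave any orange or pink look-alike of the worn alone. There is more than one size of the fresh; the job needs the larger.

How it is judged:
On the way:
1. the worn barrel lies released in the free place of the rack, nose the right way (distance between worn_mid and rack_free below 0.015 m and x of worn_nose in the frame of rack_free above 0.06 m and angle between the x axis of worn_mid and the x axis of rack_free, either way round below 0.08 rad and linear speed of worn below 0.03 m/s and contact force between the fingers and worn below 0.2 N), for 0.2 s.
At the end, for the whole second after the job is handed in: Worn barrel still and released in the free rack place (15 mm, 0.08 rad), nose like its neighbour. Fresh barrel in the cradle (16 mm, 0.05 rad), nose to the end plate, over 0.5 N on each of the V's four pads (left and right, front and rear), the fingers keeping the cradle over 4 mm down (all of step 1 and distance between fresh_mid and cradle_seat below 0.016 m and x of fresh_nose in the frame of cradle_seat above 0.06 m and angle between the x axis of fresh_mid and the x axis of cradle_seat, either way round below 0.05 rad and contact force between fresh and cradle_c0 above 0.5 N and contact force between fresh and cradle_c1 above 0.5 N and contact force between fresh and cradle_c2 above 0.5 N and contact force between fresh and cradle_c3 above 0.5 N and value of joint cradle above 0.004 m and contact force between the fingers and fresh above 1 N); the arm keeps its last pose, push and grip.
It fails at once if a bystander is moved by more than 30 mm (distance of any of wrench, oil, dye_bowl, jar, stored_mid from where it was at the start of the episode above 0.03 m).
It also fails if it takes over 67 s, if anything falls off the work surface, if the arm or the gripper's body presses on something with over 40 N, if the wrist force passes 120 N, or if a joint passes its speed limit or range.

## Working session

There is one attempt and no reset: what is moved stays moved. The work goes in short steps, Python scripts to look and compute and a shell command to move; the robot and the scene stay as the last step left them, time stands still between calls to the robot, and variables do not carry over. Pictures are saved under pics/ and viewed, about 8 in all and at most 12, crops included, and the job is handed in when it is done.

```bash
ls; mkdir -p pics
python3 - <<'E'
from bench import env, imaging, workorder
import cv2
print(env.get_obs(), env.pinch_z)
for n in ["scene","side","wrist"]:
    c=imaging.calibration(n); print(n,c)
    im=imaging.read_camera(n); cv2.imwrite(f"pics/{n}0.png",im[:,:,::-1])
E
```

```text
pics
{'t': 0.0, 'q': array([ 1.00102019,  0.39917888,  0.0450403 ,  1.53789813, -0.01868396,
        1.206901  , -0.05067292]), 'qd': array([-6.17629551e-04, -5.63788757e-04, -7.67974967e-04,  2.12216096e-05,
       -1.93327605e-03, -1.02429287e-03, -1.00941184e-03]), 'effort': array([-4.40127508e-05, -4.75122893e+01,  1.36429578e+00, -2.54216570e+01,
        1.14722663e-02,  9.52640141e-03,  2.33209215e-05]), 'ee_pos': array([ 0.29454425, -0.57871142,  0.23026402]), 'tool_rot': array([[ 4.53700676e-01, -8.91153548e-01, -1.02439905e-03],
       [-8.91151986e-01, -4.53701807e-01,  1.67589031e-03],
       [-1.95824729e-03,  1.52542679e-04, -9.99998071e-01]]), 'force': array([ 0.38934737, -0.68461878, -0.33639369]), 'wrist_torque': array([0.00600968, 0.05815104, 0.01339513]), 'opening': 0.0855216706718091} 0.0187
scene {'fx': 612.3053191520812, 'fy': 612.3053191520812, 'cx': 318.3330050408418, 'cy': 241.24831407136878, 'rvec': array([ 1.1748469 ,  2.16311689, -1.12174905]), 'tvec': array([ 0.28228338, -0.21030522,  1.73481104])}
side {'fx': 457.1870271558187, 'fy': 457.1870271558187, 'cx': 320.8735873984399, 'cy': 246.39679084996393, 'rvec': array([ 2.16087343, -0.24712272,  0.11230516]), 'tvec': array([-0.54160715,  0.16993713,  0.8301108 ])}
wrist {'fx': 382.1772833029552, 'fy': 382.1772833029552, 'cx': 316.98236545097006, 'cy': 237.58868694875287, 'rvec': array([-2.42792675,  1.48977228,  0.2515587 ]), 'tvec': array([-0.65015184, -0.04059282,  0.38207537])}
```

View pics/scene0.png

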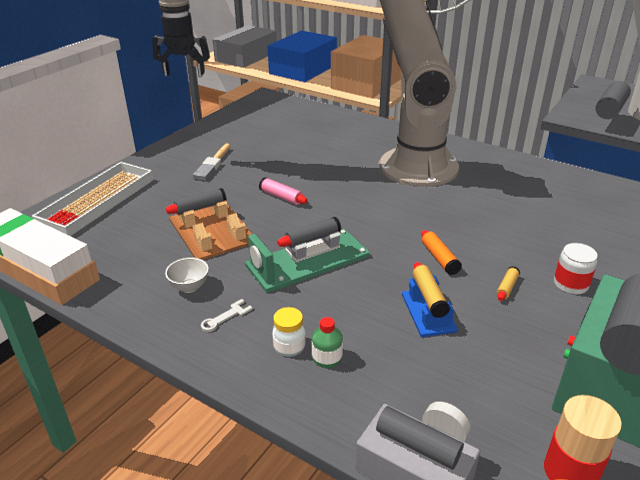

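View pics/side0.png

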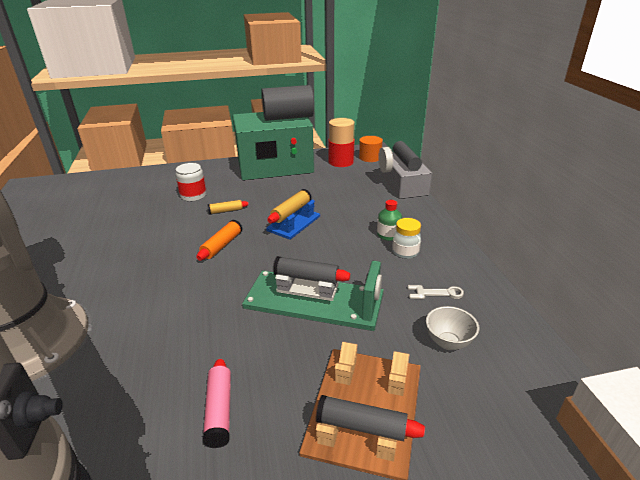

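Candidates. Worn barrel: dark in the cradle at scene (315,235), its stored twin at (200,203), pink at (283,190) and orange at (441,250). Fresh barrel: brass in the blue rest at (430,290), and a small brass one at (509,284). I choose (315,235) and (430,290). Next is a close crop for pixel work.

Run:
```python
import cv2,numpy as np
s=cv2.imread('pics/scene0.png');d=cv2.imread('pics/side0.png')
def crop(im,x,y,w,h,W,H):
    c=cv2.resize(im[y:y+h,x:x+w],(W,H),interpolation=cv2.INTER_CUBIC)
    for gx in range((x+19)//20*20,x+w,20): cv2.putText(c,str(gx),(int((gx-x)*W/w),8),0,.3,(0,255,255),1); cv2.line(c,(int((gx-x+.5)*W/w),10),(int((gx-x+.5)*W/w),16),(0,255,255),1)
    for gy in range((y+19)//20*20,y+h,20): cv2.putText(c,str(gy),(0,int((gy-y)*H/h)+3),0,.3,(0,255,255),1)
    return c
a=crop(s,160,175,220,120,440,240); b=crop(s,390,220,140,120,360,308)[:240]
c=crop(d,235,240,200,100,440,220); e=crop(d,190,180,140,86,360,220)
f=crop(d,295,335,140,140,400,140*400//140)[:0]
out=np.vstack([np.hstack([a,b]),np.hstack([c,e])])
cv2.imwrite('pics/crop1.png',out)
for n,im in(('scene',s),('side',d)):
    h=cv2.cvtColor(im,cv2.COLOR_BGR2HSV)
    for nm,m in (('red',((h[...,0]<5)|(h[...,0]>176))&(h[...,1]>170)&(h[...,2]>90)),('brass',(abs(h[...,0].astype(int)-20)<6)&(h[...,1]>130)&(h[...,2]>90)),('blue',(abs(h[...,0].astype(int)-110)<8)&(h[...,1]>150)&(h[...,2]>60))):
        k,l,st,ce=cv2.connectedComponentsWithStats(m.astype(np.uint8))
        for i in range(1,k):
            if st[i,4]>25: print(n,nm,st[i],ce[i].round(1))
```

```text
scene red [296 194  11  10  76] [301.1 199. ]
scene red [166 204  12   9  86] [171.8 208.6]
scene red [ 49 210  29  15 200] [ 62.3 217. ]
scene red [278 236  13  10 107] [284.2 241. ]
scene red [555 262  39  27 550] [572.5 278. ]
scene red [498 291   8  10  61] [501.3 295.5]
scene red [320 317  14  16 188] [326.7 324.5]
scene red [568 336   7   9  43] [570.9 339.9]
scene red [ 544  427   68   53 1454] [569.9 464.9]
scene brass [424 232  29  32 324] [438.2 247. ]
scene brass [413 265  33  44 692] [427.5 285.1]
scene brass [497 267  22  32 330] [508.5 280.9]
scene brass [274 315  29  18 161] [288.5 326.7]
scene blue [    0     0   193   152 12902] [106.5  52.9]
scene blue [ 268   31   69   51 2573] [300.7  55.1]
scene blue [160  43   7  12  53] [162.5  48.5]
scene blue [ 544  132   96   49 2541] [593.5 155.5]
scene blue [ 402  278   56   59 1394] [426.9 313.9]
side red [291 138   5   6  27] [293.1 140.6]
side red [329 141  25  26 565] [340.9 154.1]
side red [178 178  28  18 338] [191.6 188. ]
side red [242 201   6   6  28] [244.3 203.2]
side red [386 200  11  11 101] [390.8 204.7]
side
[... 271 characters left out ...]
e brass [103 121  27   5  50] [116.5 122.9]
side brass [201 120  28   7  96] [214.3 123.3]
side brass [329 122  25  21 294] [341.5 133.3]
side brass [ 12 129  25  24 113] [ 24.2 141.8]
side brass [  0 153  18  20  87] [  6.3 161.6]
side brass [271 190  39  33 524] [291.5 204.5]
side brass [209 200  33  13 298] [225.2 206.1]
side brass [396 219  25  17 266] [407.7 227.4]
side brass [205 222  34  26 223] [220.9 234.7]
side brass [335 360  21  25 194] [344.5 373.9]
side brass [388 379  17  17 151] [395.2 386.7]
side brass [316 423  23  23 208] [326.4 435.4]
side brass [378 436  19   6  32] [386.6 438.5]
side brass [377 444  19  16 166] [385.2 452. ]
side blue [266 200  54  39 894] [294.7 221.6]
```

View pics/crop1.png

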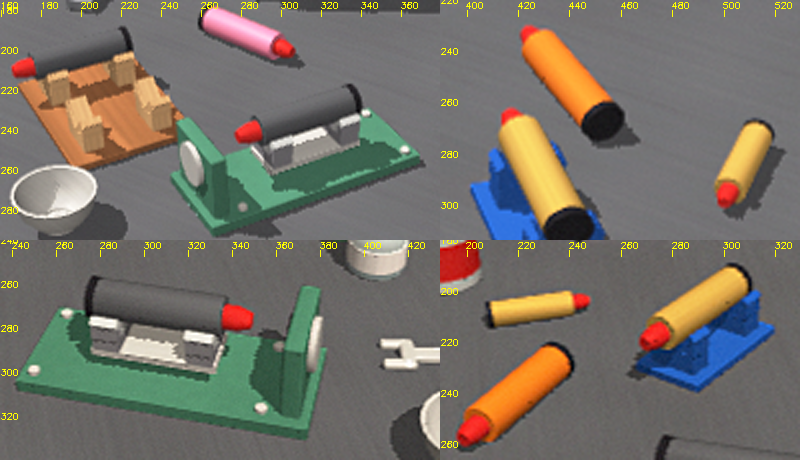

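Worn, fresh and stored barrels are confirmed: worn nose at scene (284,241), pointing to the end plate; large brass nose at (417,265), pointing to the robot base; stored nose at (172,209). Triangulating these now.

```bash
cat > h.py <<'E'
import cv2,numpy as np
from bench import env,imaging
def ray(c,p):
    K=np.array([[c['fx'],0,c['cx']],[0,c['fy'],c['cy']],[0,0,1]]);R=cv2.Rodrigues(np.array(c['rvec']))[0]
    d=R.T@np.linalg.solve(K,[p[0],p[1],1]);return -R.T@np.array(c['tvec']),d/np.linalg.norm(d)
def tri(obs):  # [(cal,pix),...] -> point, gap in mm
    A=np.zeros((3,3));b=np.zeros(3);rs=[ray(*o) for o in obs]
    for o,d in rs: P=np.eye(3)-np.outer(d,d);A+=P;b+=P@o
    X=np.linalg.solve(A,b);return X,1e3*max(np.linalg.norm((np.eye(3)-np.outer(d,d))@(X-o)) for o,d in rs)
def plane(c,p,z): o,d=ray(c,p);return o+d*(z-o[2])/d[2]
def proj(c,X):
    K=np.array([[c['fx'],0,c['cx']],[0,c['fy'],c['cy']],[0,0,1]])
    return cv2.projectPoints(np.array(X,float).reshape(-1,3),np.array(c['rvec']),np.array(c['tvec']),K,None)[0].reshape(-1,2)
E
python3 - <<'E'
from h import *
np.set_printoptions(precision=4,suppress=True)
S,D=imaging.calibration('scene'),imaging.calibration('side')
for n,a,b,e,f in [('worn',(284.2,241),(342.1,275),(336,225.5),(276.8,266)),('stored',(171.8,208.6),(414.2,428.9),(223.5,195),(321,413)),('fresh',(418,267),(273,217.4),(439.8,307.7),(306.3,194.5))]:
    N,g=tri([(S,a),(D,b)]);T,g2=tri([(S,e),(D,f)]);u=(N-T)/np.linalg.norm(N-T)
    print(n,'nose',N,g.round(1),'tail',T,g2.round(1),'L',np.linalg.norm(N-T).round(4),'mid',T+.06*u,'yaw',np.degrees(np.arctan2(u[1],u[0])).round(1))
for n,a,b in [('vee1',(202.5,236.5),(397,375)),('vee2',(236,222.5),(345,365))]: print(n,tri([(S,a),(D,b)]))
for p in [(318,330),(327,345),(289,330),(187,275),(227,315)]: print(p,plane(S,p,0.03))
E
```

```text
worn nose [ 0.586  -0.0428  0.0752] 1.4 tail [0.4717 0.0173 0.0724] 1.1 L 0.1292 mid [ 0.5248 -0.0106  0.0737] yaw -27.7
stored nose [ 0.6003 -0.363   0.0559] 1.7 tail [ 0.4835 -0.3055  0.0515] 4.2 L 0.1303 mid [ 0.5373 -0.332   0.0535] yaw -26.2
fresh nose [0.4915 0.2287 0.0567] 1.5 tail [0.5876 0.3187 0.0588] 2.7 L 0.1317 mid [0.5439 0.2777 0.0578] yaw -136.9
vee1 (array([ 0.6203, -0.2518,  0.0286]), np.float64(1.401227776110151))
vee2 (array([ 0.5431, -0.2175,  0.0353]), np.float64(3.3583370890913855))
(318, 330) [0.7346 0.142  0.03  ]
(327, 345) [0.7587 0.1774 0.03  ]
(289, 330) [0.7642 0.096  0.03  ]
(187, 275) [ 0.745  -0.1812  0.03  ]
(227, 315) [ 0.7954 -0.0294  0.03  ]
```

```bash
for i in 1 2 3 4; do python3 -m jog '{"fingers":[0,0,0,0,0],"translation":[[-20.1,-23.2,0],[-20.1,-23.2,0],[-20.1,-23.2,0],[-20.1,-23.2,0],[-20.1,-23.2,0]],"turn":[[0,0,0],[0,0,0],[0,0,0],[0,0,0],[0,0,0]]}'|tail -3; done
for i in 1 2; do python3 -m jog '{"fingers":[0,0,0,0,0],"translation":[[0,0,0],[0,0,0],[0,0,0],[0,0,0],[0,0,0]],"turn":[[0,0,5.4],[0,0,5.4],[0,0,5.4],[0,0,5.4],[0,0,5.4]]}'|tail -3; done
python3 - <<'E'
from h import *
np.set_printoptions(precision=4,suppress=True)
o=env.get_obs();c=imaging.calibration('wrist');im=imaging.read_camera('wrist');cv2.imwrite('pics/w1.png',im[:,:,::-1])
np.save('w1cal.npy',c,allow_pickle=True)
print(o['t'],o['ee_pos'],o['tool_rot'],o['q']);print('cam',ray(c,(317,237)))
print(proj(c,[[0.525,-.0106,.074],[0.586,-.0428,.0752]]))
E
```

```text
tool_rot: [[0.454, -0.891, -0.0], [-0.891, -0.454, 0.0], [-0.0, 0.0, -1.0]]
force: [-0.3, -0.0, 0.6]
opening: 0.085
tool_rot: [[0.454, -0.891, -0.0], [-0.891, -0.454, -0.0], [-0.0, 0.0, -1.0]]
force: [0.3, -0.6, 0.3]
opening: 0.0851
tool_rot: [[0.454, -0.891, -0.0], [-0.891, -0.454, -0.0], [0.0, 0.0, -1.0]]
force: [0.3, -1.1, 0.0]
opening: 0.0856
tool_rot: [[0.454, -0.891, -0.0], [-0.891, -0.454, -0.0], [0.0, 0.0, -1.0]]
force: [0.5, 0.2, -0.8]
opening: 0.0854
tool_rot: [[-0.005, -1.0, -0.001], [-1.0, 0.005, -0.0], [0.0, 0.001, -1.0]]
force: [0.0, -0.4, 0.3]
opening: 0.0855
tool_rot: [[-0.459, -0.889, -0.001], [-0.889, 0.459, -0.0], [0.0, 0.0, -1.0]]
force: [0.4, -0.7, 0.4]
opening: 0.0854
2.65 [ 0.5257 -0.0106  0.231 ] [[-0.4585 -0.8887 -0.0006]
 [-0.8887  0.4585 -0.0002]
 [ 0.0004  0.0005 -1.    ]] [ 0.1653  0.185  -0.2582  1.8253  0.0518  1.1384 -2.1576]
cam (array([ 0.6023, -0.0494,  0.3741]), array([-0.2887,  0.1484, -0.9458]))
[[317.9937 217.9146]
 [318.8368 130.3694]]
```

View pics/w1.png

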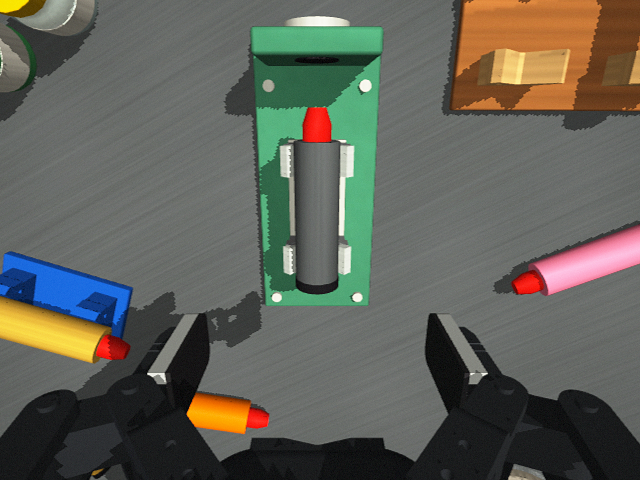

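The cradle is at centre, with the worn barrel's nose tip at (317,107) and its tail at (317,292). The vees span columns 281–355. Measuring these precisely.

Run:
```python
from h import *
np.set_printoptions(precision=4,suppress=True)
c=np.load('w1cal.npy',allow_pickle=True).item();im=cv2.imread('pics/w1.png');h=cv2.cvtColor(im,cv2.COLOR_BGR2HSV)
m=((h[...,0]<5)|(h[...,0]>175))&(h[...,1]>150);m[:, :280]=0;m[:,360:]=0;m[200:]=0
r=np.where(m.any(1))[0];print('nose rows',r[0],r[-1]);
ax=[]
for y in (r[0]+3,r[-1]-6): xs=np.where(m[y])[0];ax.append((xs.mean(),y))
for y in (160,190,220,250,270):
    g=im[y,270:370].astype(int); print(y,g.max(1)[::1].tolist() if y==220 else '')
    dark=np.where((g.max(1)<125)&(g.max(1)-g.min(1)<18))[0]+270; print(dark.min(),dark.max())
tip=plane(c,(ax[0][0],r[0]),.073);b=plane(c,(ax[1][0],ax[1][1]),.075)
print('tip',tip,b)
for z in (.075,): print('tail',plane(c,(316.5,293),z-.0), 'tri nose',tri([(c,(316.5,r[0]+0.)),(imaging.calibration('side'),(349.5,276.5))]))
S,D=imaging.calibration('scene'),imaging.calibration('side')
red=np.argwhere(m).mean(0)[::-1];print(red,tri([(c,red),(S,(284.2,241)),(D,(342.1,275))]),tri([(c,(316.5,287)),(S,(336,225.5)),(D,(276.8,266))]))
# end plate face / base plate
print('base corners', [plane(c,p,z) for p,z in (((250,50),.088),((383,50),.088))])
# fresh nose seen in wrist
m2=((h[...,0]<5)|(h[...,0]>175))&(h[...,1]>150);m2[:,140:]=0;m2[:320]=0;m2[370:]=0
q=np.argwhere(m2).mean(0)[::-1];print('fresh nose',q,tri([(c,q),(S,(418,267)),(D,(273,217.4))]))
# rack board edges, free vee near part
for p in ((485,66),(570,66),(480,83),(566,83)): print(p,plane(c,p,.053))
```

```text
nose rows 108 142
160 
291 339
190 
294 338
220 [93, 102, 101, 102, 101, 103, 102, 97, 100, 98, 99, 102, 98, 94, 102, 98, 101, 104, 97, 114, 144, 162, 161, 165, 134, 71, 44, 54, 61, 63, 72, 80, 84, 87, 91, 93, 98, 98, 102, 105, 102, 112, 107, 108, 111, 109, 111, 111, 115, 116, 108, 110, 111, 119, 118, 117, 111, 110, 110, 107, 109, 100, 100, 98, 92, 87, 82, 70, 84, 216, 249, 246, 246, 240, 203, 175, 177, 177, 179, 181, 180, 177, 178, 179, 177, 179, 179, 177, 177, 178, 179, 175, 178, 177, 174, 179, 178, 176, 176, 179]
295 338
250 
295 337
270 
293 337
tip [ 0.601  -0.0486  0.073 ] [ 0.5831 -0.0393  0.075 ]
tail [0.4654 0.0216 0.075 ] tri nose (array([ 0.6005, -0.0484,  0.0723]), np.float64(0.4691734666497662))
[316.5239 125.592 ] (array([ 0.5876, -0.0425,  0.0754]), np.float64(2.3911063401205017)) (array([0.4711, 0.0181, 0.0728]), np.float64(1.98350238271552))
base corners [array([ 0.6548, -0.0257,  0.088 ]), array([ 0.6134, -0.1057,  0.088 ])]
fresh nose [112.72   348.1312] (array([0.4932, 0.2295, 0.0568]), np.float64(2.252227691938233))
(485, 66) [ 0.5685 -0.1778  0.053 ]
(570, 66) [ 0.5384 -0.2359  0.053 ]
(480, 83) [ 0.5587 -0.1703  0.053 ]
(566, 83) [ 0.5279 -0.2299  0.053 ]
```

```bash
python3 -m jog '{"fingers":[0,0,0,0,0],"translation":[[0,0,39],[0,0,39],[0,0,39],[0,0,36],[0,0,24]],"turn":[[0,0,0],[0,0,0],[0,0,0],[0,0,0],[0,0,0]]}'
for i in 1 2; do python3 -m jog '{"fingers":[1,1,1,1,1],"translation":[[0,0,0],[0,0,0],[0,0,0],[0,0,0],[0,0,0]],"turn":[[0,0,0],[0,0,0],[0,0,0],[0,0,0],[0,0,0]]}' 50; done
python3 - <<'E'
from h import *
np.set_printoptions(precision=1,suppress=True)
c=np.load('w1cal.npy',allow_pickle=True).item();s=np.array([.526,-.010,.075]);u=np.array([.889,-.458,0]);v=np.array([.458,.889,0])
for p in ((281,141),(281,178),(354,141),(354,178),(284,238),(284,275),(351,238),(351,275),(250,50),(383,50),(382,28)):
    d=plane(c,p,.088 if p[1]<60 else .073)-s; print(p,1e3*d@u,1e3*d@v)
E
```

```text
t: 3.12
ee_pos: [0.5236, -0.0107, 0.0509]
tool_rot: [[-0.452, -0.892, -0.005], [-0.892, 0.452, -0.0], [0.002, 0.004, -1.0]]
force: [0.0, -0.3, -0.2]
opening: 0.0853
t: 3.53
ee_pos: [0.5277, -0.0112, 0.0565]
tool_rot: [[-0.454, -0.891, 0.004], [-0.891, 0.454, -0.001], [-0.001, -0.004, -1.0]]
force: [0.4, -1.5, 2.7]
opening: 0.0344
t: 3.95
ee_pos: [0.5276, -0.0112, 0.0551]
tool_rot: [[-0.455, -0.891, 0.003], [-0.891, 0.455, -0.001], [-0.001, -0.003, -1.0]]
force: [3.2, -3.5, 3.7]
opening: 0.0345
(281, 141) 60.42444818941298 27.310220790161587
(281, 178) 31.958240262725806 28.23181669887337
(354, 141) 60.327002583127324 -28.645727982797432
(354, 178) 31.853317952379896 -29.497465919158785
(284, 238) -18.250768315934508 27.356603941844728
(284, 275) -52.01542409488108 28.363310483044124
(351, 238) -18.3597724230901 -28.498289151567953
(351, 275) -52.13340614191815 -29.422108486140246
(250, 50) 121.67850405860875 44.99323492781232
(383, 50) 121.53683667788107 -45.069915163074846
(382, 28) 134.79283232783393 -43.6793850876954
```

```bash
python3 -m jog '{"fingers":[1,1,1,1,1],"translation":[[0,0,-10],[0,0,-25],[0,0,-35],[0,0,-40],[0,0,-40]],"turn":[[0,0,0],[0,0,0],[0,0,0],[0,0,0],[0,0,0]]}'
python3 -m jog '{"fingers":[1,1,1,1,1],"translation":[[17.2,-15.3,0],[17.2,-15.3,0],[17.2,-15.3,0],[17.2,-15.3,0],[17.2,-15.3,0]],"turn":[[0,0,0],[0,0,0],[0,0,0],[0,0,0],[0,0,0]]}'
python3 -m jog '{"fingers":[1,1,1,1,1],"translation":[[0,20,0],[0,20,0],[0,0,0],[0,0,0],[0,0,0]],"turn":[[0,0,0],[0,0,0],[0,0,0],[0,0,0],[0,0,0]]}'
python3 - <<'E'
from h import *
np.set_printoptions(precision=4,suppress=True)
o=env.get_obs();c=imaging.calibration('wrist');im=imaging.read_camera('wrist');cv2.imwrite('pics/w2.png',im[:,:,::-1])
np.save('w2cal.npy',c,allow_pickle=True);print(o['t'],o['ee_pos'],o['tool_rot'],o['opening'])
E
```

```text
t: 4.37
ee_pos: [0.5231, -0.0094, 0.204]
tool_rot: [[-0.453, -0.891, -0.007], [-0.891, 0.453, 0.001], [0.002, 0.007, -1.0]]
force: [1.9, -0.2, -3.0]
opening: 0.0349
t: 4.78
ee_pos: [0.5532, -0.1213, 0.2028]
tool_rot: [[-0.453, -0.891, -0.005], [-0.891, 0.453, 0.002], [0.0, 0.005, -1.0]]
force: [0.4, 0.4, -2.7]
opening: 0.0348
t: 5.2
ee_pos: [0.5188, -0.103, 0.2036]
tool_rot: [[-0.454, -0.891, -0.002], [-0.891, 0.454, 0.001], [0.0, 0.002, -1.0]]
force: [0.4, 0.9, -3.6]
opening: 0.035
5.2 [ 0.5188 -0.103   0.2036] [[-0.4535 -0.8912 -0.0017]
 [-0.8912  0.4535  0.0007]
 [ 0.0001  0.0018 -1.    ]] 0.035019108653783805
```

View pics/w2.png

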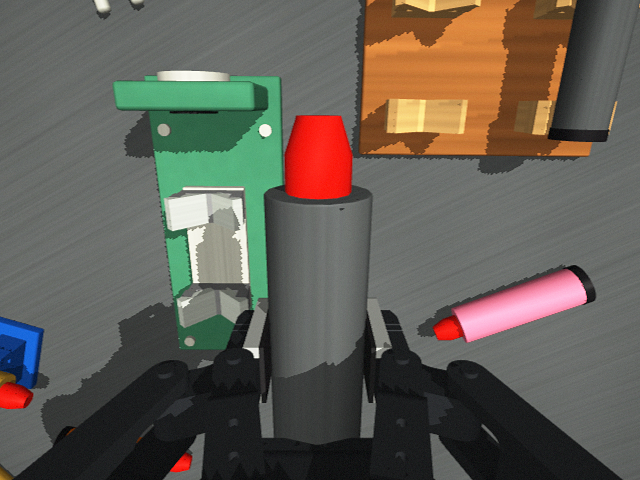

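The worn barrel is held straight, nose up-image at (319,118). The rack's free near vee is at (426,115), and the empty cradle vees are at (203,210) and (212,305). Computing both places now.

Run:
```python
from h import *
np.set_printoptions(precision=4,suppress=True)
c=np.load('w2cal.npy',allow_pickle=True).item();S=imaging.calibration('scene');D=imaging.calibration('side')
u=np.array([.891,-.4535,0]);v=np.array([.4535,.891,0])
a,b=plane(c,(384,132),.053),plane(c,(466,132),.053);m=(a+b)/2;print('rack vee w',np.linalg.norm(a-b),'centre',m+.054*u)
# stored tail top edge & axis
t1,t2=plane(c,(549,138),.055),plane(c,(606,138),.055);print('stored tail',(t1+t2)/2,'perp dist',(m-(t1+t2)/2)@v, 'along',(m-(t1+t2)/2)@u)
# rack board edge dir (z=.010): bottom-left to bottom-right, left edge
p,q,r=plane(c,(361,155),.01),plane(c,(590,157),.01),plane(c,(364,0),.01)
print('edge yaw',np.degrees(np.arctan2(*(r-p)[1::-1])),np.degrees(np.arctan2(*(p-q)[1::-1]))-90,'board w',np.linalg.norm(p-q),'board mid',(p+q)/2)
for pt,z in (((167,197),.073),((169,231),.073),((181,325),.073),((179,293),.073),((115,82),.088),((267,82),.088),((117,109),.088),((254,109),.088)): 
    d=plane(c,pt,z)-np.array([.526,-.010,.075]);print(pt,1e3*(d@u).round(4),1e3*(d@v).round(4))
# held barrel
n=ray(c,(319,115));o=env.get_obs()['ee_pos'];tip=plane(c,(319,116),o[2]+.0187);print('held tip ahead of TCP',(tip-o)@u,(tip-o)@v)
```

```text
rack vee w 0.06085745074520518 centre [ 0.5907 -0.229   0.053 ]
stored tail [ 0.4876 -0.3031  0.055 ] perp dist 0.11281211906289768 along 0.004276360457905953
edge yaw -25.99639185754711 -27.526257348824586 board w 0.19906367342171727 board mid [ 0.496  -0.2454  0.01  ]
(167, 197) 58.6 24.0
(169, 231) 32.5 25.8
(181, 325) -48.9 26.3
(179, 293) -19.5 24.5
(115, 82) 135.7 41.0
(267, 82) 135.6 -54.300000000000004
(117, 109) 119.7 42.5
(254, 109) 119.6 -45.3
held tip ahead of TCP 0.08235613087052239 -2.258117189433598e-05
```

```bash
python3 -m jog '{"fingers":[1,1,1,1,1],"translation":[[16.4,-24.5,0],[16.4,-24.5,0],[16.4,-24.5,0],[16.4,-24.5,0],[16.4,-24.5,0]],"turn":[[0,0,0],[0,0,0],[0,0,0],[0,0,0],[0,0,0]]}'
python3 -m jog '{"fingers":[1,1,1,1,1],"translation":[[0,0,0],[0,0,30],[0,0,30],[0,0,30],[0,0,20]],"turn":[[0,0,0],[0,0,0],[0,0,0],[0,0,0],[0,0,0]]}'
python3 -m jog '{"fingers":[1,1,1,1,1],"translation":[[0,0,20],[0,0,15],[0,0,10],[0,0,5],[0,0,0]],"turn":[[0,0,0],[0,0,0],[0,0,0],[0,0,0],[0,0,0]]}'
```

```text
t: 5.67
ee_pos: [0.5921, -0.2337, 0.2038]
tool_rot: [[-0.454, -0.891, -0.001], [-0.891, 0.454, 0.0], [-0.0, 0.001, -1.0]]
force: [-0.0, -0.7, -3.8]
opening: 0.0345
t: 6.08
ee_pos: [0.5898, -0.2317, 0.0907]
tool_rot: [[-0.454, -0.891, -0.004], [-0.891, 0.454, 0.002], [0.0, 0.005, -1.0]]
force: [-0.1, 0.6, -2.9]
opening: 0.0349
t: 6.5
ee_pos: [0.5908, -0.2321, 0.0431]
tool_rot: [[-0.454, -0.891, -0.002], [-0.891, 0.454, 0.001], [0.0, 0.002, -1.0]]
force: [-0.2, 0.5, -2.5]
opening: 0.0344
```

```bash
python3 -m jog '{"fingers":[1,1,1,1,1],"translation":[[0,0,2],[0,0,2],[0,0,2],[0,0,0],[0,0,0]],"turn":[[0,0,0],[0,0,0],[0,0,0],[0,0,0],[0,0,0]]}'
python3 -m jog '{"fingers":[1,1,1,1,1],"translation":[[0,0,1],[0,0,1],[0,0,0],[0,0,0],[0,0,0]],"turn":[[0,0,0],[0,0,0],[0,0,0],[0,0,0],[0,0,0]]}'
```

```text
t: 6.92
ee_pos: [0.5915, -0.2325, 0.0387]
tool_rot: [[-0.454, -0.891, 0.001], [-0.891, 0.454, -0.0], [-0.0, -0.001, -1.0]]
force: [-0.8, 0.8, -2.5]
opening: 0.0343
t: 7.33
ee_pos: [0.5919, -0.2324, 0.0371]
tool_rot: [[-0.454, -0.891, 0.001], [-0.891, 0.454, -0.0], [-0.0, -0.001, -1.0]]
force: [-1.5, 0.8, 3.6]
opening: 0.0347
```

```bash
python3 -m jog '{"fingers":[0.5,0.4,0.3,0.1,0],"translation":[[0,0,0],[0,0,0],[0,0,0],[0,0,0],[0,0,0]],"turn":[[0,0,0],[0,0,0],[0,0,0],[0,0,0],[0,0,0]]}'
python3 -m jog '{"fingers":[0,0,0,0,0],"translation":[[0,0,0],[0,0,0],[0,0,-20],[0,0,-35],[0,0,-40]],"turn":[[0,0,0],[0,0,0],[0,0,0],[0,0,0],[0,0,0]]}'
python3 -m jog '{"fingers":[0,0,0,0,0],"translation":[[0,0,-40],[0,0,-40],[0,0,-20],[0,0,0],[0,0,0]],"turn":[[0,0,0],[0,0,0],[0,0,0],[0,0,0],[0,0,0]]}'
python3 - <<'E'
from h import *
np.set_printoptions(precision=4,suppress=True)
o=env.get_obs();c=imaging.calibration('wrist');im=imaging.read_camera('wrist');cv2.imwrite('pics/w3.png',im[:,:,::-1])
np.save('w3cal.npy',c,allow_pickle=True);print(o['t'],o['ee_pos'],o['q'])
E
```

```text
t: 7.75
ee_pos: [0.5913, -0.2326, 0.0362]
tool_rot: [[-0.454, -0.891, 0.0], [-0.891, 0.454, -0.0], [0.0, -0.0, -1.0]]
force: [-0.5, -0.2, 0.2]
opening: 0.0813
t: 8.17
ee_pos: [0.5893, -0.2318, 0.13]
tool_rot: [[-0.454, -0.891, -0.005], [-0.891, 0.454, 0.002], [0.001, 0.006, -1.0]]
force: [0.8, -0.5, 0.6]
opening: 0.0855
t: 8.58
ee_pos: [0.5921, -0.2327, 0.233]
tool_rot: [[-0.454, -0.891, 0.003], [-0.891, 0.454, -0.001], [-0.0, -0.003, -1.0]]
force: [-0.1, -0.0, -0.1]
opening: 0.085
8.5833 [ 0.5921 -0.2327  0.233 ] [ 0.4123  0.3725 -0.1398  1.5689  0.0548  1.2006 -1.7802]
```

View pics/w3.png

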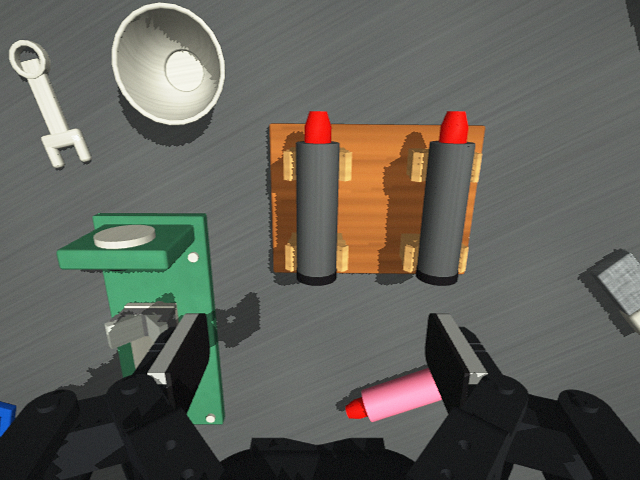

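Worn barrel is in the rack's free place: both nose tips are at row 111 (columns 317 and 454) and the tails are at row 283. Next I go to the fresh barrel.

```bash
for i in 1 2; do python3 -m jog '{"fingers":[0,0,0,0,0],"translation":[[0,0,0],[0,0,0],[0,0,0],[0,0,0],[0,0,0]],"turn":[[0,0,-7],[0,0,-7],[0,0,-7],[0,0,-7],[0,0,-7]]}'|head -3; done
for i in 1 2 3; do python3 -m jog '{"fingers":[0,0,0,0,0],"translation":[[-27.1,-20.9,0],[-27.1,-20.9,0],[-27.1,-20.9,0],[-27.1,-20.9,0],[-27.1,-20.9,0]],"turn":[[0,0,0],[0,0,0],[0,0,0],[0,0,0],[0,0,0]]}'|head -3; done
python3 -m jog '{"fingers":[0,0,0,0,0],"translation":[[0,0,0],[0,0,0],[0,0,0],[0,0,0],[0,0,0]],"turn":[[0,0,0],[0,0,0],[0,0,0],[0,0,0],[0,0,0]]}'
python3 - <<'E'
from h import *
np.set_printoptions(precision=4,suppress=True)
c3=np.load('w3cal.npy',allow_pickle=True).item()
for n,t,e in (('worn',(317.5,112),(317,277)),('stored',(455.5,112),(438.5,277))):
    T,E=plane(c3,t,.055),plane(c3,e,.06);d=T-E;print(n,T,np.degrees(np.arctan2(d[1],d[0])),T-.084*d/np.linalg.norm(d))
o=env.get_obs();c=imaging.calibration('wrist');im=imaging.read_camera('wrist');cv2.imwrite('pics/w4.png',im[:,:,::-1])
np.save('w4cal.npy',c,allow_pickle=True);print(o['t'],o['ee_pos'],o['tool_rot'],o['q'])
E
```

```text
t: 9.05
ee_pos: [0.59, -0.232, 0.2287]
tool_rot: [[0.145, -0.989, -0.004], [-0.989, -0.145, 0.001], [-0.002, 0.004, -1.0]]
t: 9.47
ee_pos: [0.5901, -0.232, 0.2287]
tool_rot: [[0.686, -0.727, -0.004], [-0.727, -0.686, 0.002], [-0.004, 0.002, -1.0]]
t: 9.88
ee_pos: [0.5737, -0.0605, 0.229]
tool_rot: [[0.682, -0.732, -0.004], [-0.732, -0.682, 0.001], [-0.003, 0.003, -1.0]]
t: 10.3
ee_pos: [0.5578, 0.1095, 0.2291]
tool_rot: [[0.682, -0.732, -0.004], [-0.732, -0.682, -0.001], [-0.002, 0.003, -1.0]]
t: 10.72
ee_pos: [0.5421, 0.2795, 0.2289]
tool_rot: [[0.682, -0.731, -0.004], [-0.731, -0.682, -0.002], [-0.001, 0.004, -1.0]]
t: 11.13
ee_pos: [0.544, 0.2766, 0.2305]
tool_rot: [[0.68, -0.733, -0.001], [-0.733, -0.68, -0.002], [0.001, 0.002, -1.0]]
force: [0.5, -0.1, -0.2]
opening: 0.085
worn [ 0.6651 -0.2698  0.055 ] -27.2459117257077 [ 0.5904 -0.2314  0.058 ]
stored [ 0.6149 -0.368   0.055 ] -27.29924580860298 [ 0.5403 -0.3295  0.058 ]
11.1333 [0.544  0.2766 0.2305] [[ 0.6797 -0.7335 -0.0008]
 [-0.7335 -0.6797 -0.0016]
 [ 0.0006  0.0017 -1.    ]] [-0.0979  0.3736 -0.5782  1.6232  0.2156  1.2106 -1.5447]
```

View pics/w4.png

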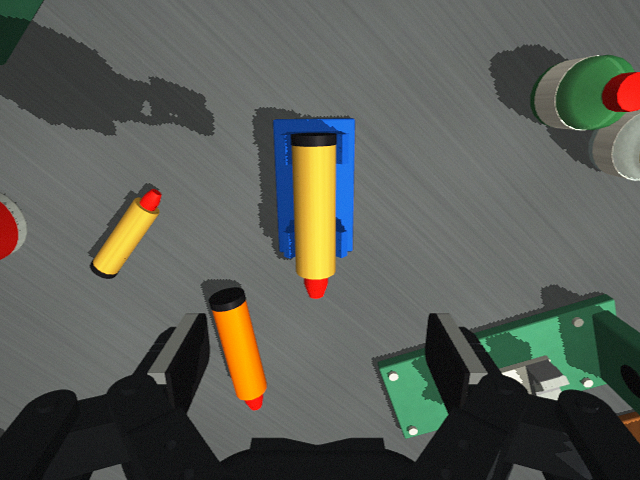

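Fresh barrel seen from above: tail at (314,134), nose tip at (316,298). The small brass one (125,235) is clear to the left; the orange one at (240,350) is where the left finger may pass, so I check that clearance as well.

Run:
```python
from h import *
np.set_printoptions(precision=4,suppress=True)
c=np.load('w4cal.npy',allow_pickle=True).item();S=imaging.calibration('scene');D=imaging.calibration('side')
im=cv2.imread('pics/w4.png');h=cv2.cvtColor(im,cv2.COLOR_BGR2HSV)
m=(abs(h[...,0].astype(int)-22)<7)&(h[...,1]>110);m[:, :280]=0;m[:,350:]=0
pts=[]
for y in range(155,270,10): xs=np.where(m[y])[0]; pts.append(((xs.min()+xs.max())/2,y))
pts=np.array(pts);k=np.polyfit(pts[:,1],pts[:,0],1);f=lambda y:(np.polyval(k,y),y)
r=((h[...,0]<5)|(h[...,0]>175))&(h[...,1]>150);r[:,:290]=0;r[:,345:]=0;r[:260]=0;r[320:]=0
ry=np.where(r.any(1))[0];rc=np.argwhere(r).mean(0)[::-1];print(k,ry[[0,-1]],rc)
a,b=plane(c,f(160),.055),plane(c,f(265),.055);d=b-a;d/=np.linalg.norm(d);print('yaw',np.degrees(np.arctan2(d[1],d[0])))
tip=plane(c,f(ry[-1]+.5),.055);print('tip',tip,'mid',tip-.084*d, 'tri nose',tri([(c,rc),(S,(418,267)),(D,(273,217.4))]),'tri tail',tri([(c,f(139)),(S,(439.8,307.7)),(D,(306.3,194.5))]))
o=env.get_obs();T=np.array(o['tool_rot']);mid=tip-.084*d
print('tool delta',1e3*T.T@(mid-o['ee_pos']))
print('orange nose/side in tool mm',[1e3*T.T@(plane(c,p,.02)-mid) for p in ((228,298),(243,330),(262,390))])
print('rest edges in tool mm',[1e3*T.T@(plane(c,p,.03)-mid) for p in ((274,120),(355,120),(281,255),(353,255))])
```

```text
[  0.015 311.176] [278 298] [315.6676 287.3846]
yaw -136.53561265362777
tip [0.4816 0.2185 0.055 ] mid [0.5426 0.2763 0.055 ] tri nose (array([0.4913, 0.2279, 0.057 ]), np.float64(1.6729577039716292)) tri tail (array([0.5873, 0.3185, 0.0588]), np.float64(2.8051924483324924))
tool delta [ -0.64     1.2331 175.8122]
orange nose/side in tool mm [array([-89.9936, 101.9833,  35.0656]), array([-76.9366, 140.2858,  35.1129]), array([-60.4451, 219.0466,  35.2053])]
rest edges in tool mm [array([-34.5843, -74.5707,  24.9034]), array([ 35.0383, -74.4854,  24.9373]), array([-32.5664,  50.2097,  25.038 ]), array([37.0222, 50.3128, 25.0718])]
```

```bash
python3 -m jog '{"fingers":[0,0,0,0,0],"translation":[[-0.6,1.2,39],[0,0,39],[0,0,39],[0,0,39],[0,0,24]],"turn":[[0,0,-0.6],[0,0,0],[0,0,0],[0,0,0],[0,0,0]]}'
python3 -m jog '{"fingers":[0,0,1,1,1],"translation":[[0,0,10],[0,0,5],[0,0,0],[0,0,0],[0,0,0]],"turn":[[0,0,0],[0,0,0],[0,0,0],[0,0,0],[0,0,0]]}' 50
python3 -m jog '{"fingers":[1,1,1,1,1],"translation":[[0,0,0],[0,0,0],[0,0,0],[0,0,0],[0,0,0]],"turn":[[0,0,0],[0,0,0],[0,0,0],[0,0,0],[0,0,0]]}' 50
```

```text
t: 11.6
ee_pos: [0.5406, 0.2756, 0.0473]
tool_rot: [[0.688, -0.726, -0.004], [-0.726, -0.688, -0.003], [-0.001, 0.005, -1.0]]
force: [0.4, -0.5, 0.1]
opening: 0.0854
t: 12.02
ee_pos: [0.5439, 0.2792, 0.0385]
tool_rot: [[0.689, -0.725, 0.004], [-0.725, -0.689, 0.002], [0.001, -0.004, -1.0]]
force: [0.6, -0.3, 0.8]
opening: 0.0517
t: 12.43
ee_pos: [0.5434, 0.279, 0.0383]
tool_rot: [[0.689, -0.725, 0.003], [-0.725, -0.689, 0.001], [0.001, -0.003, -1.0]]
force: [-0.9, -1.1, 7.4]
opening: 0.0344
```

```bash
python3 -m jog '{"fingers":[1,1,1,1,1],"translation":[[0,0,-10],[0,0,-30],[0,0,-40],[0,0,-40],[0,0,-40]],"turn":[[0,0,0],[0,0,0],[0,0,0],[0,0,0],[0,0,0]]}'
for i in 1 2 3; do python3 -m jog '{"fingers":[1,1,1,1,1],"translation":[[0,0,0],[0,0,0],[0,0,0],[0,0,0],[0,0,0]],"turn":[[0,0,-7],[0,0,-7],[0,0,-7],[0,0,-7],[0,0,-7]]}'|head -3; done
python3 -m jog '{"fingers":[1,1,1,1,1],"translation":[[-34,23.6,0],[-34,23.6,0],[-34,23.6,0],[-34,23.6,0],[-34,23.6,0]],"turn":[[0,0,-4.3],[0,0,0],[0,0,0],[0,0,0],[0,0,0]]}'
python3 -m jog '{"fingers":[1,1,1,1,1],"translation":[[0,0,0],[0,0,0],[0,0,0],[0,0,0],[0,0,0]],"turn":[[0,0,0],[0,0,0],[0,0,0],[0,0,0],[0,0,0]]}'
python3 - <<'E'
from h import *
np.set_printoptions(precision=4,suppress=True)
o=env.get_obs();c=imaging.calibration('wrist');im=imaging.read_camera('wrist');cv2.imwrite('pics/w5.png',im[:,:,::-1])
np.save('w5cal.npy',c,allow_pickle=True);print(o['t'],o['ee_pos'],o['tool_rot'],o['q'])
E
```

```text
t: 12.85
ee_pos: [0.5414, 0.2779, 0.198]
tool_rot: [[0.69, -0.724, -0.001], [-0.724, -0.69, -0.001], [-0.0, 0.001, -1.0]]
force: [1.0, 0.4, -2.6]
opening: 0.0345
t: 13.27
ee_pos: [0.5418, 0.2779, 0.1966]
tool_rot: [[0.981, -0.192, -0.0], [-0.192, -0.981, -0.001], [-0.0, 0.001, -1.0]]
t: 13.68
ee_pos: [0.5418, 0.2778, 0.1964]
tool_rot: [[0.914, 0.406, -0.0], [0.406, -0.914, -0.001], [-0.001, 0.001, -1.0]]
t: 14.1
ee_pos: [0.5419, 0.2777, 0.1964]
tool_rot: [[0.516, 0.856, -0.0], [0.856, -0.516, -0.001], [-0.001, 0.0, -1.0]]
t: 14.52
ee_pos: [0.5661, 0.0705, 0.1965]
tool_rot: [[0.456, 0.89, -0.0], [0.89, -0.456, -0.001], [-0.001, 0.0, -1.0]]
force: [0.7, -0.9, -3.2]
opening: 0.0342
t: 14.93
ee_pos: [0.5662, 0.0749, 0.1966]
tool_rot: [[0.453, 0.892, 0.0], [0.892, -0.453, 0.0], [0.0, 0.0, -1.0]]
force: [0.8, 0.0, -1.8]
opening: 0.0345
14.9333 [0.5662 0.0749 0.1966] [[ 0.4529  0.8916  0.0003]
 [ 0.8916 -0.4529  0.0003]
 [ 0.0004  0.0001 -1.    ]] [ 0.5542  0.4307 -0.9834  1.7517  0.387   1.1686  0.5584]
```

View pics/w5.png

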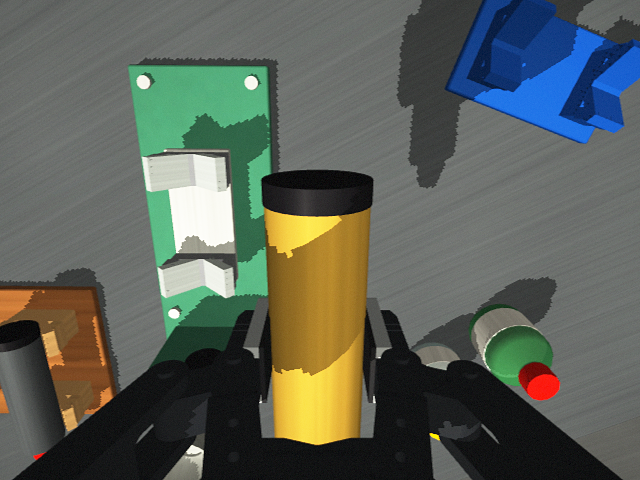

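Over and beside the cradle: the held barrel's tail is at (317,175) and it's straight. Vees are at (187,170) and (197,277), whose nose-side edges at rows ~191 and ~297 should be at u = -30 and +54 mm.

Run:
```python
from h import *
np.set_printoptions(precision=4,suppress=True)
c=np.load('w5cal.npy',allow_pickle=True).item()
s=np.array([.5288,-.0123,.075]);u=np.array([.891,-.4535,0]);v=np.array([.4535,.891,0])
for p,z in (((146,190),.073),((228,192),.073),((163,297),.073),((234,297),.073),((143,157),.073),((228,152),.073),((130,66),.01),((268,66),.01)):
    d=plane(c,p,z)-s;print(p,'u %.1f v %.1f'%(1e3*(d@u),1e3*(d@v)))
o=env.get_obs();t=plane(c,(317,175),o['ee_pos'][2]+.022+.018)-o['ee_pos'];print('tail top rel TCP u,v',t@u,t@v)
b=[plane(c,p,o['ee_pos'][2]+.022) for p in ((317.5,215),(318.5,370))];d=b[1]-b[0];print('held yaw',np.degrees(np.arctan2(d[1],d[0])))
```

```text
(146, 190) u -32.2 v -25.9
(228, 192) u -30.7 v 32.0
(163, 297) u 52.5 v -25.0
(234, 297) u 52.5 v 30.4
(143, 157) u -55.2 v -24.6
(228, 152) u -58.5 v 34.2
(130, 66) u -118.2 v -52.6
(268, 66) u -118.2 v 56.4
tail top rel TCP u,v -0.06466562428716825 0.000551383976519611
held yaw -26.611890656526317
```

```bash
python3 -m jog '{"fingers":[1,1,1,1,1],"translation":[[-18.7,0.8,0],[-18.7,0.8,0],[-18.7,0.8,0],[-18.7,0.8,0],[-18.7,0.8,0]],"turn":[[0,0,0],[0,0,0],[0,0,0],[0,0,0],[0,0,0]]}'
python3 -m jog '{"fingers":[1,1,1,1,1],"translation":[[0,0,10],[0,0,30],[0,0,30],[0,0,25],[0,0,15]],"turn":[[0,0,0],[0,0,0],[0,0,0],[0,0,0],[0,0,0]]}'
python3 -m jog '{"fingers":[1,1,1,1,1],"translation":[[0,0,10],[0,0,8],[0,0,2],[0,0,0],[0,0,0]],"turn":[[0,0,0],[0,0,0],[0,0,0],[0,0,0],[0,0,0]]}'; python3 -c "
from bench import env;print(env.get_obs()['q'])"
```

```text
t: 15.4
ee_pos: [0.5272, -0.0116, 0.1964]
tool_rot: [[0.453, 0.891, 0.0], [0.891, -0.453, -0.0], [-0.0, 0.0, -1.0]]
force: [0.5, -0.5, -2.4]
opening: 0.0344
t: 15.82
ee_pos: [0.5259, -0.0109, 0.0834]
tool_rot: [[0.454, 0.891, -0.004], [0.891, -0.454, 0.001], [-0.001, -0.004, -1.0]]
force: [-0.8, -0.2, -3.1]
opening: 0.0348
t: 16.23
ee_pos: [0.5286, -0.0117, 0.0672]
tool_rot: [[0.456, 0.89, 0.002], [0.89, -0.456, -0.0], [0.001, 0.002, -1.0]]
force: [-0.5, 0.2, -3.0]
opening: 0.0346
[ 0.65137314  0.50978011 -0.89131025  1.96909634  0.50681615  0.89895838
  0.59309742]
```

```bash
python3 -m jog '{"fingers":[1,1,1,1,1],"translation":[[0,0,2],[0,0,2],[0,0,2],[0,0,0],[0,0,0]],"turn":[[0,0,0],[0,0,0],[0,0,0],[0,0,0],[0,0,0]]}'
python3 -m jog '{"fingers":[1,1,1,1,1],"translation":[[0,0,1],[0,0,1],[0,0,0.5],[0,0,0],[0,0,0]],"turn":[[0,0,0],[0,0,0],[0,0,0],[0,0,0],[0,0,0]]}'
```

```text
t: 16.65
ee_pos: [0.5276, -0.0123, 0.0603]
tool_rot: [[0.456, 0.89, -0.0], [0.89, -0.456, -0.0], [-0.0, -0.0, -1.0]]
force: [0.6, 0.1, -4.0]
opening: 0.0348
t: 17.07
ee_pos: [0.5283, -0.0117, 0.0584]
tool_rot: [[0.456, 0.89, 0.001], [0.89, -0.456, 0.0], [0.001, 0.001, -1.0]]
force: [-1.5, 0.4, 3.8]
opening: 0.0344
```

```bash
python3 -m jog '{"fingers":[0.5,0.4,0.3,0.1,0],"translation":[[0,0,0],[0,0,0],[0,0,0],[0,0,0],[0,0,0]],"turn":[[0,0,0],[0,0,0],[0,0,0],[0,0,0],[0,0,0]]}'
python3 -m jog '{"fingers":[0,0,0,0,0],"translation":[[0,0,0],[0,0,-20],[0,0,-30],[0,0,-35],[0,0,-25]],"turn":[[0,0,0],[0,0,0],[0,0,0],[0,0,0],[0,0,0]]}'
python3 -m jog '{"fingers":[0,0,0,0,0],"translation":[[0,0,-30],[0,0,-30],[0,0,0],[0,0,0],[0,0,0]],"turn":[[0,0,0],[0,0,0],[0,0,0],[0,0,0],[0,0,0]]}'
python3 - <<'E'
from h import *
np.set_printoptions(precision=4,suppress=True)
o=env.get_obs();c=imaging.calibration('wrist');im=imaging.read_camera('wrist');cv2.imwrite('pics/w6.png',im[:,:,::-1])
np.save('w6cal.npy',c,allow_pickle=True);print(o['t'],o['ee_pos'],o['q'])
for n in ('scene','side'): cv2.imwrite(f'pics/{n}6.png',imaging.read_camera(n)[:,:,::-1])
E
```

```text
t: 17.48
ee_pos: [0.5275, -0.0124, 0.0577]
tool_rot: [[0.456, 0.89, -0.0], [0.89, -0.456, -0.0], [-0.0, -0.0, -1.0]]
force: [-0.0, 0.3, 0.6]
opening: 0.0813
t: 17.9
ee_pos: [0.5283, -0.0117, 0.1701]
tool_rot: [[0.455, 0.89, 0.002], [0.89, -0.455, 0.0], [0.001, 0.002, -1.0]]
force: [0.8, 0.6, 0.5]
opening: 0.0854
t: 18.32
ee_pos: [0.5271, -0.0125, 0.2272]
tool_rot: [[0.456, 0.89, -0.001], [0.89, -0.456, -0.001], [-0.001, -0.001, -1.0]]
force: [-0.7, -0.4, -0.7]
opening: 0.0854
18.3167 [ 0.5271 -0.0125  0.2272] [ 0.7951  0.3083 -1.0252  1.8126  0.2848  1.181   0.7777]
```

View pics/w6.png

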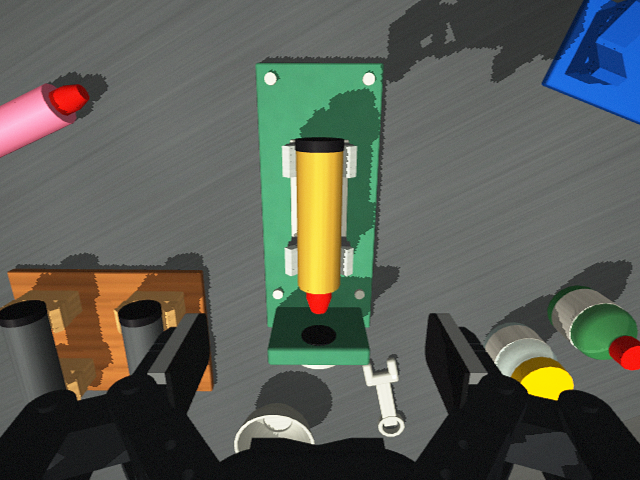

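Fresh barrel lies in the cradle, centred between vees (282–356), nose tip at (318,313) towards the end plate (318,335). Checking its u position, then pressing.

Run:
```python
from h import *
np.set_printoptions(precision=4,suppress=True)
c=np.load('w6cal.npy',allow_pickle=True).item();o=env.get_obs()
s=np.array([.5285,-.0108,.075]);u=np.array([.891,-.4535,0]);v=np.array([.4535,.891,0])
for n,p,z in (('tip',(318,313),.073),('cyl front',(319,292),.085),('tail top',(319.5,152),.093),('vee f L',(285,276),.073),('vee f R',(353,276),.073),('vee r L',(283,177),.073),('vee r R',(356,177),.073),('plate',(270,343),.088),('plate',(368,343),.088),('axis1',(321,170),.09),('axis2',(319,280),.09),('TCP',proj(c,[o['ee_pos']])[0],o['ee_pos'][2])):
    d=plane(c,p,z)-s;print(n,p,'u %.1f v %.1f'%(1e3*(d@u),1e3*(d@v)))
```

```text
tip (318, 313) u 90.0 v -1.3
cyl front (319, 292) u 63.3 v -0.4
tail top (319.5, 152) u -51.7 v 0.1
vee f L (285, 276) u 54.2 v -29.4
vee f R (353, 276) u 54.3 v 28.6
vee r L (283, 177) u -30.4 v -28.3
vee r R (356, 177) u -30.2 v 28.6
plate (270, 343) u 110.6 v -42.8
plate (368, 343) u 110.8 v 41.7
axis1 (321, 170) u -38.5 v 1.2
axis2 (319, 280) u 50.0 v -0.4
TCP [315.739 308.992] u -1.0 v -2.2
```

```bash
python3 -m jog '{"fingers":[1,1,1,1,1],"translation":[[1.9,1,0],[0,0,20],[0,0,30],[0,0,30],[0,0,20]],"turn":[[0,0,0],[0,0,0],[0,0,0],[0,0,0],[0,0,0]]}' 60
python3 -m jog '{"fingers":[1,1,1,1,1],"translation":[[0,0,12],[0,0,8],[0,0,5],[0,0,0],[0,0,0]],"turn":[[0,0,0],[0,0,0],[0,0,0],[0,0,0],[0,0,0]]}'
python3 -m jog '{"fingers":[1,1,1,1,1],"translation":[[0,0,1],[0,0,1],[0,0,1],[0,0,0],[0,0,0]],"turn":[[0,0,0],[0,0,0],[0,0,0],[0,0,0],[0,0,0]]}'
```

```text
t: 18.88
ee_pos: [0.5278, -0.0111, 0.1247]
tool_rot: [[0.456, 0.89, -0.004], [0.89, -0.456, 0.0], [-0.002, -0.003, -1.0]]
force: [-0.9, -0.1, -0.7]
opening: 0.0259
t: 19.3
ee_pos: [0.5302, -0.0107, 0.1036]
tool_rot: [[0.456, 0.89, 0.001], [0.89, -0.456, -0.0], [0.001, 0.001, -1.0]]
force: [0.1, 0.1, -0.3]
opening: -0.0002
t: 19.72
ee_pos: [0.5295, -0.011, 0.1]
tool_rot: [[0.456, 0.89, 0.0], [0.89, -0.456, -0.0], [-0.0, 0.0, -1.0]]
force: [-0.4, 0.2, 0.8]
opening: -0.0001
```

```bash
python3 -m jog '{"fingers":[1,1,1,1,1],"translation":[[0,0,2],[0,0,2],[0,0,1],[0,0,0],[0,0,0]],"turn":[[0,0,0],[0,0,0],[0,0,0],[0,0,0],[0,0,0]]}'|grep -E "pos|force"
for i in 1 2 3; do python3 -m jog '{"fingers":[1,1,1,1,1],"translation":[[0,0,1],[0,0,0.5],[0,0,0],[0,0,0],[0,0,0]],"turn":[[0,0,0],[0,0,0],[0,0,0],[0,0,0],[0,0,0]]}'|grep -E "pos|force"; done
```

```text
ee_pos: [0.5293, -0.0109, 0.0946]
force: [-0.6, -0.6, 0.2]
ee_pos: [0.5294, -0.0109, 0.0933]
force: [0.9, 0.5, -0.3]
ee_pos: [0.5296, -0.0109, 0.0921]
force: [-0.4, -0.5, 3.4]
ee_pos: [0.5296, -0.0109, 0.0905]
force: [-0.9, 0.3, 5.8]
```

```bash
for i in 1 2 3; do python3 -m jog '{"fingers":[1,1,1,1,1],"translation":[[0,0,1],[0,0,0.5],[0,0,0],[0,0,0],[0,0,0]],"turn":[[0,0,0],[0,0,0],[0,0,0],[0,0,0],[0,0,0]]}'|grep -E "pos|force"; done
python3 - <<'E'
from h import *
o=env.get_obs();print(o['t'],o['wrist_torque'])
out=[]
for n,(x,y,w,h) in (('side',(230,230,220,150)),('scene',(150,170,230,150))):
    im=imaging.read_camera(n)[:,:,::-1];old=cv2.imread(f'pics/{n}6.png')
    out.append(np.hstack([cv2.resize(a[y:y+h,x:x+w],(400,280),interpolation=cv2.INTER_CUBIC) for a in (old,im)]))
cv2.imwrite('pics/press.png',np.vstack(out))
E
```

```text
ee_pos: [0.5296, -0.0109, 0.0891]
force: [-1.1, -0.7, 5.9]
ee_pos: [0.5296, -0.0109, 0.0878]
force: [-1.7, 0.2, 7.7]
ee_pos: [0.5296, -0.0109, 0.0865]
force: [-2.1, -1.3, 9.3]
22.6333 [-0.11162855  0.55366851 -0.00326739]
```

View pics/press.png

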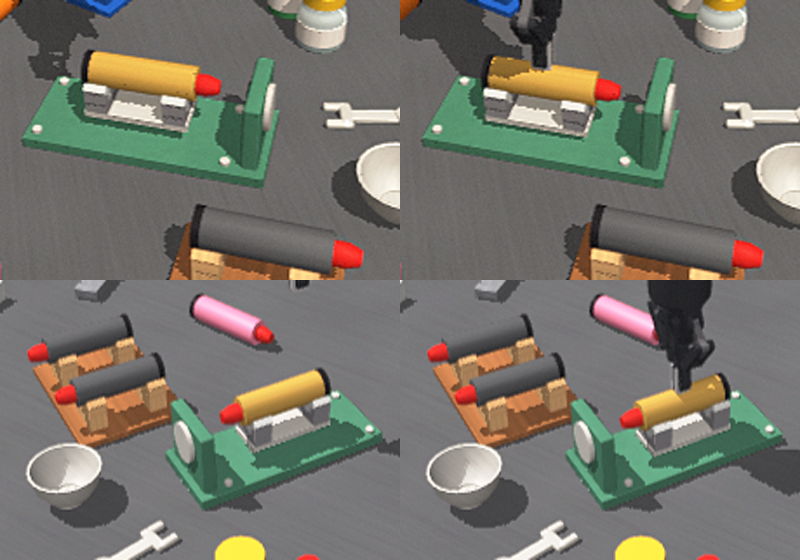

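The cradle has visibly sunk, about 6 mm, and the force rise agrees with 1 N/mm. The barrel is still level in the V, with the nose towards the end plate. One more mm for margin, then settle and hand in.

```bash
python3 -m jog '{"fingers":[1,1,1,1,1],"translation":[[0,0,0.7],[0,0,0.5],[0,0,0],[0,0,0],[0,0,0]],"turn":[[0,0,0],[0,0,0],[0,0,0],[0,0,0],[0,0,0]]}'
python3 -m jog '{"fingers":[1,1,1,1,1],"translation":[[0,0,0],[0,0,0],[0,0,0],[0,0,0],[0,0,0]],"turn":[[0,0,0],[0,0,0],[0,0,0],[0,0,0],[0,0,0]]}'
python3 -c "
from bench import workorder;print(workorder.finish_job())"
```

```text
t: 23.15
ee_pos: [0.5296, -0.0109, 0.0854]
tool_rot: [[0.456, 0.89, 0.0], [0.89, -0.456, -0.001], [-0.001, 0.001, -1.0]]
force: [-2.0, -0.8, 10.5]
opening: 0.0
t: 23.57
ee_pos: [0.5296, -0.0109, 0.0854]
tool_rot: [[0.456, 0.89, 0.0], [0.89, -0.456, -0.001], [-0.001, 0.001, -1.0]]
force: [-3.3, -0.5, 11.4]
opening: -0.0003
the job is handed in; nothing more can be done
None
```

I changed the barrel and handed the job in at 23.6 s, still pressing it down; the hand-in reports no verdict.

- **Worn barrel:** It lies released in the free place of the rack, nose the same way as the stored barrel. It measured about 110 mm from the stored one and within 0.1° of parallel.
- **Fresh barrel:** The large brass barrel sits in the V with its nose towards the end plate. It measured roughly 3–6 mm past midway towards the plate, inside the 16 mm limit.
- **Press:** Closed fingers bear on the barrel's top at the middle with about 11 N. The tip went about 7 mm below first contact, and the force rise agrees with the spring's 1 N/mm. The side and scene pictures taken at about 6 mm show the cradle sunk.
- **Not measured directly:** I had no readout of the four pad forces or of the cradle joint, so both are inferred. There is a side force of 2–3 N, which should leave all four pads well above 0.5 N.
- **Disagreements:** Different wrist views put the cradle's centre line up to about 3 mm apart. I averaged them and let the V centre the barrel on release.
- **Bystanders:** The rack barrels, wrench and bowl look unmoved in the last pictures; I saw no contact with anything else.

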